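# Tip a heel blank into the cradle and slide the lock home

### The job

Tip the standing heel blank forward over the step of the green cradle so that it lies along the aluminium deck, and push it on until its rubber end sits squarely against the backstop. Then push the black grip of the lock slide along its channel, into the hood and past the light spring buffer, until it is fully home against the hidden end stop, feeling for the stop gently and never ramming it. Let go, and leave the tools, tin and jar about where they are.

Things in the scene. Friction and masses are not known exactly. Their poses are not given: they have to be found in the camera images.
- cradle: Heel cradle, green steel bed fixed to the table, 12 mm high, x -98 to +136, y -220 to +150 mm. Origin on the table under the step's upper edge; x points from apron over the step to the backstop, y along the step, z up. Apron: x below 0, top at z 12. Aluminium deck: x above 0, top at z 26; the step is its 14 mm upright face at x = 0. The slide's channel runs on the apron along y at x = -34 mm.
- backstop (a point): Centre of the top of the near face of the backstop, a steel bar 130 mm long (y) on the deck: face at cradle x = 103 mm, top at z 48 mm.
- heel: The heel blank as a body, 0.3 to 0.55 kg; origin at the centre of its plain end. Pushed high on its near face it slides until the step stops its foot, tips over the edge with 1 to 3 N, passes its balance at about 35 degrees and falls onto the deck, 10 to 35 mm short of the backstop. Lying, its centre is at z 56, its top at z 86 mm; it slides on the deck with 2 to 6 N. Up to the backstop, its plain end still juts 7 mm over the apron.
- heel_center (a point): Centre of the heel blank, a block of brown layers with a black rubber pad on one end, 60 (x) by 70 (y) by 110 mm (z). It starts standing on the apron on its plain end, rubber end up, its z up and its x roughly along the cradle's x, its 70 mm wide far face 2 to 14 mm short of the step, turned up to 5 degrees.
- heel_top (a point): Centre of the heel blank's rubber end face, 55 mm from heel_center along the blank's z.
- slide (a joint): Travel of the lock slide in m, 0 at its outer end, growing along the cradle's +y, towards the hood. The end stop under the hood halts it somewhere between 0.14 and 0.21. It takes about 4 N to move slowly, up to 8 N over the last 8 mm (buffer), and stays where it is left. Its bar passes through the place where the blank stands at first, and behind the plain end of the lying blank.
- slide_grip (a point): Centre of the top of the slide's grip, at z 88 mm: an upright black block 24 by 24 mm (its cap 28 by 28 mm from z 80 to 88), standing up from z 36 mm on the slide's steel bar. Free to be pushed on its -y side.
- slide_nose (a point): Centre of the bar's end face on the +y side, which enters the hood: 110 mm along the cradle's y from the grip's axis, at z 25 mm. The bar is 20 mm wide (x), 22 mm high (z 14 to 36 mm), and goes 20 mm beyond the grip's axis on the -y side.
- hood_mouth (a point): Centre of the open mouth of the hood, a green cover 38 (x) by 90 mm (y) over the +y end of the channel, its top at z 46 mm. The bar's nose goes in here.
- buffer (a joint): How far the sprung buffer of the end stop is pressed in by the bar's nose, in m: 0 free, 0.008 fully home on the solid stop (the spring takes 1 to 2.5 N). Buffer and stop are under the hood, out of sight, at a place that differs each time and can only be felt: at the solid stop the force rises by some 20 N per mm. Pushing the slide with over 40 N would knock the stop out of set.
- tin: Red polish tin, 68 mm across, 35 mm high, standing on the deck's right end; origin under its base.
- jar: Small jar, 48 mm across, 60 mm high, standing on the deck's left end; origin under its base.
- hammer: Hammer 240 mm long, lying on the table to the right.
- brush: Brush 180 mm long, lying on the table to the left, near the robot.
- driver: Screwdriver 200 mm long, lying on the table to the left.

How it is judged:
By the outcome, as a careful person would: the job done as asked, in the order asked, and still so for the second after the job is handed in, with the robot touching nothing.
It also fails if it takes over 72 s, if anything falls off the work surface, if the arm or the gripper's body presses on something with over 40 N, if the wrist force passes 120 N, or if a joint passes its speed limit or range.

### The arm

A 7-joint arm with a two-finger parallel gripper is mounted at the origin on the work surface. World frame = base frame: x ahead of the robot, y to its left, z up, the work surface at z = 0. Lengths are in m, angles in rad, forces in N, time in s.
With the tool pointing down it reaches from about 0.425 to 0.95 m from the base axis. Payload 4.7 kg.
Tool frame: the origin (TCP) lies on the centre line of the jaws, within the pads' length; the fingertips stand robot.nose_length ahead of it and the grasp point (between the pads) lies 8 mm behind it (robot.nose_length is the distance from the TCP to the fingertips, in m); z points along the fingers, x is the direction in which the jaws open and shut, and the axes are right-handed (so a half turn about z gives the same grasp; the last joint's range is limited). The gripper opens to 85 mm and grips with 20 to 120 N. Pads are 22 mm wide; open, the fingers measure 114 mm over their backs; the gripper's body (76 mm by 85 mm) begins 54 mm behind the grasp point. The pads swing forward as they close: fully open they stand 13 mm farther back than shut.
Start: joints at [1.153, 0.469, -0.049, 1.532, 0.024, 1.141, -0.082], TCP at [0.256, -0.625, 0.242] pointing down, gripper open.
Joint ranges: [-2.59, 2.59], [-0.33, 1.99], [-1.39, 1.29], [0.1, 2.45], [-1.04, 4.18], [0.21, 1.99], [-2.66, 2.66]. Speed limits (rad/s): [2.57, 2.57, 3.14, 3.14, 3.14, 3.14, 3.14].

### API

Orientations are given as [roll, pitch, yaw] about the fixed x, y, z axes, in that order (R = Rz(yaw) Ry(pitch) Rx(roll)).
In Python, from plant import robot gives the robot as it stands. Calls block until the motion is done:
- robot.goto(position, orientation): joint-space move of the TCP to a pose.
- robot.move_straight(position, vel=0.15, attitude=None, contact_N=None): straight line of the TCP; attitude=None keeps the orientation; vel is the mean speed in m/s. With contact_N (N) it stops when the force on the tool has changed by that much, and returns True; else False.
- robot.move_joints(angles): joint-space move.
- robot.grip(opening, strength=None): opening from 0.0 (shut) to 1.0 (fully open); strength is the grip in N (None keeps the last); returns when the fingers have stopped.
- robot.sleep(seconds).
- robot.inverse_kinematics(position, orientation): joint angles nearest the present ones, or None.
- robot.sense(): the state.
- robot.grab_frame(name): name is "scene" or "side" or "wrist"; returns a dict with "image" (384x512x3 uint8, red, green, blue), "range_z" (384x512 float32, m along the optical axis (not along the pixel's ray), 0 where there is no reading), "fx", "fy", "cx", "cy" (pixels), "dist_coeffs" ([k1, k2, p1, p2, k3] as OpenCV has them; the pictures are not rectified), "R" (3x3) and "t" (3): a world point X has camera coordinates R X + t. Camera axes: x right, y down, z forward; pixel columns grow to the right and rows downward; lengths in m; the calibration is good to about 2 mm. A picture is of the moment at which its call begins.
A pose or a line that the arm cannot do raises robot.IKError and nothing moves.
- robot.close_job(): hands the job in, once; it reports no verdict.
The state is a dict: "t": time; "joint_pos": joint angles; "joint_velocities": joint speeds; "effort": joint torques, N m; "tcp_pos": TCP position; "tcp_rot": TCP orientation; "wrist_force": force on the tool from outside, world axes, zero at the start; "torque": the same for the moment, N m; "opening": opening from 0.0 (shut) to 1.0 (fully open).
Only numpy, scipy, OpenCV 4.12 (cv2) and the standard library are available. Lean on these libraries where they do the work, as an engineer would, in place of code of your own. Each camera call takes 0.05 s, during which the arm holds its last target.

## Working session

There is one attempt and no reset: what is moved stays moved. The work goes in short steps, each a Python script; the robot and the scene stay as the last script left them, time stands still between calls to the robot, and variables do not carry over. Pictures are saved under pics/ and viewed, and the job is handed in when it is done.

```bash
ls; mkdir -p pics; cat > h.py <<'E'
import numpy as np, cv2, pickle
from plant import robot
def grab(n,tag):
    f=robot.grab_frame(n); pickle.dump(f,open(f'pics/{tag}.pkl','wb'))
    cv2.imwrite(f'pics/{tag}.png',f['image'][:,:,::-1]); return f
def cloud(f):
    h,w=f['range_z'].shape
    K=np.array([[f['fx'],0,f['cx']],[0,f['fy'],f['cy']],[0,0,1]])
    u,v=np.meshgrid(np.arange(w,dtype=float),np.arange(h,dtype=float))
    p=cv2.undistortPoints(np.stack([u.ravel(),v.ravel()],1)[:,None],K,np.array(f['dist_coeffs'],float))[:,0]
    z=f['range_z'].ravel()
    c=np.c_[p*z[:,None],z]
    X=(c-np.array(f['t']))@np.array(f['R'])
    X[z<=0]=np.nan
    return X.reshape(h,w,3)
E
python3 - <<'E'
from h import *
for n in ['scene','side','wrist']: grab(n,n+'0')
s=robot.sense(); print(s, robot.nose_length)
E
```

```text
pics
{'t': 0.15, 'joint_pos': array([ 1.1531299 ,  0.46927416, -0.04862215,  1.53340285,  0.02412009,
        1.14100298, -0.08229468]), 'joint_velocities': array([-0.0002612 , -0.0025036 , -0.00137619, -0.00277254,  0.00079316,
        0.00044073,  0.00114272]), 'effort': array([ 7.80817882e-04, -5.10763764e+01, -4.66809387e-02, -2.37977457e+01,
        1.07687828e-02,  5.39142042e-03, -1.40050753e-05]), 'tcp_pos': array([ 0.25572399, -0.62422674,  0.24149751]), 'tcp_rot': array([ 3.14154016e+00,  1.50008876e-03, -1.18196671e+00]), 'wrist_force': array([ 0.11759596, -0.32282667,  0.23941731]), 'torque': array([ 0.05530064, -0.01409438, -0.0225581 ]), 'opening': 1.0017922695990906} 0.011
```

View pics/scene0.png

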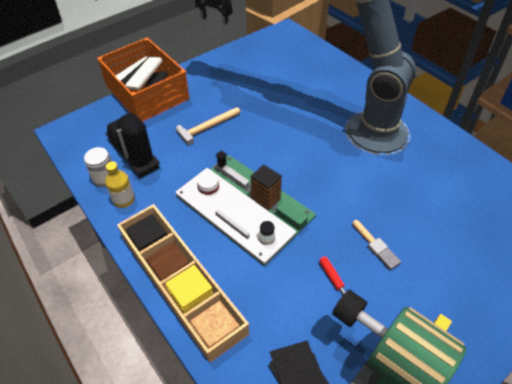

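View pics/side0.png

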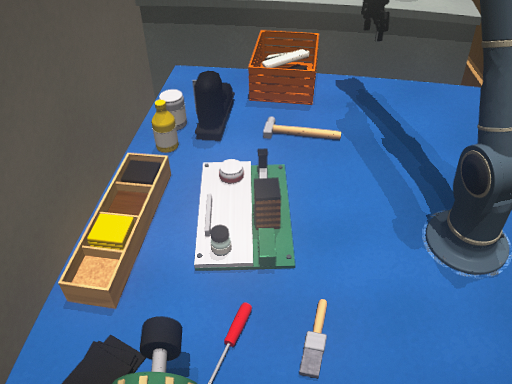

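View pics/wrist0.png

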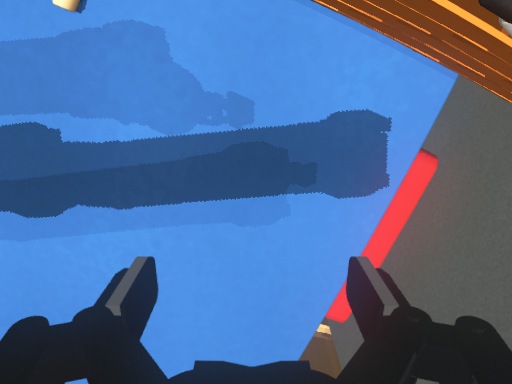

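The scene view shows the white deck around (235,210), the heel at (266,187), the slide grip at (222,160), the hood at (298,213), the tin at (208,183) and the jar at (267,232). Next I'll measure these from the depth data.

```bash
cat > m.py <<'E'
from h import *
import sys
def rect(P): 
    r=cv2.minAreaRect((P[:,:2]*1000).astype(np.float32)); return r, cv2.boxPoints(r).round(1).tolist()
for n,box in [('scene0',(150,140,330,270)),('side0',(185,140,305,275))]:
    f=pickle.load(open(f'pics/{n}.pkl','rb')); X=cloud(f)
    a,b,c,d=box; Y=X[b:d,a:c].reshape(-1,3); I=f['image'][b:d,a:c].reshape(-1,3).astype(int)
    ok=np.isfinite(Y[:,0]); Y=Y[ok]; I=I[ok]
    z=Y[:,2]*1000
    print(n,len(Y)); hh=np.histogram(z,bins=np.arange(-6,150,4)); print([(int(e),int(k)) for k,e in zip(*hh)])
    g=(I[:,1]>I[:,0]*1.4)&(I[:,1]>I[:,2]*1.2)&(abs(z-12)<5)
    print('green',g.sum(),rect(Y[g]),np.median(z[g]))
    w=(I.min(1)>150)&(abs(z-26)<5); print('deck',w.sum(),rect(Y[w]),np.median(z[w]))
    t=z>115; print('heel top',t.sum(),rect(Y[t]),np.median(Y[t],0))
    t=(z>80)&(z<95)&(I.max(1)<70); 
    print('grip?',t.sum(),rect(Y[t]),np.median(Y[t],0))
    t=(I[:,1]>I[:,0]*1.4)&(I[:,1]>I[:,2]*1.2)&(abs(z-46)<4);print('hood',t.sum(),rect(Y[t]))
E
python3 m.py
```

```text
scene0 23296
[(-6, 1845), (-2, 7340), (2, 3715), (6, 434), (10, 749), (14, 406), (18, 275), (22, 1364), (26, 2105), (30, 538), (34, 296), (38, 201), (42, 422), (46, 914), (50, 351), (54, 173), (58, 453), (62, 338), (66, 128), (70, 191), (74, 81), (78, 51), (82, 88), (86, 159), (90, 72), (94, 25), (98, 18), (102, 32), (106, 32), (110, 23), (114, 40), (118, 218), (122, 161), (126, 3), (130, 0), (134, 0), (138, 0), (142, 0)]
green 608 (((503.00469970703125, -31.707412719726562), (87.75172424316406, 364.4223327636719), 8.964365005493164), [[431.29998779296875, 141.39999389648438], [488.1000061035156, -218.5], [574.7000122070312, -204.89999389648438], [518.0, 155.10000610351562]]) 12.428232777867352
deck 3379 (((612.6989135742188, -90.88375854492188), (182.65086364746094, 519.6001586914062), 9.677267074584961), [[479.0, 149.89999389648438], [566.2999877929688, -362.29998779296875], [746.4000244140625, -331.6000061035156], [659.0999755859375, 180.60000610351562]]) 26.77947451757808
heel top 417 (((511.72894287109375, 2.6067733764648438), (63.49290466308594, 72.40019989013672), 10.984680175
[... 1883 characters left out ...]
998779296875, -44.099998474121094], [546.5999755859375, -31.399999618530273], [530.0, 46.20000076293945]]) [0.509049   0.00449584 0.12364407]
grip? 25 (((518.3715209960938, -77.788330078125), (23.278362274169922, 222.83489990234375), 15.808899879455566), [[476.79998779296875, 26.200000762939453], [537.5, -188.1999969482422], [559.9000244140625, -181.8000030517578], [499.20001220703125, 32.599998474121094]]) [ 0.54237634 -0.170819    0.08714287]
hood 439 (((495.4179382324219, 103.67777252197266), (37.44902038574219, 92.26898956298828), 8.239757537841797), [[470.29998779296875, 146.6999969482422], [483.5, 55.29999923706055], [520.5999755859375, 60.70000076293945], [507.29998779296875, 152.0]])
```

```bash
cat >> h.py <<'E'
YAW=np.deg2rad(9.7); O=np.array([0.548,0.0075])
def W(x,y,z):  # cradle mm -> world m
    c,s=np.cos(YAW),np.sin(YAW)
    return [O[0]+(c*x-s*y)/1000, O[1]+(s*x+c*y)/1000, z/1000]
def L(p):
    c,s=np.cos(YAW),np.sin(YAW); d=np.array(p[:2])-O
    return np.round([1000*(c*d[0]+s*d[1]),1000*(-s*d[0]+c*d[1]),1000*p[2]],1)
ATT=[np.pi,0,YAW-np.pi/2]
def st(m=''):
    s=robot.sense(); f=s['wrist_force']; c,q=np.cos(YAW),np.sin(YAW)
    print(m,'t%.2f'%s['t'],L(s['tcp_pos']),'F',np.round([c*f[0]+q*f[1],-q*f[0]+c*f[1],f[2]],2),'op%.2f'%s['opening'])
E
python3 - <<'E'
from h import *
robot.grip(0.3)
for x,z in [(-110,200),(-110,113),(-10,113),(-20,46),(-60,46)]: print(robot.inverse_kinematics(W(x,1,z),ATT))
robot.goto(W(-108,1,190),ATT); st()
robot.move_straight(W(-108,1,113),vel=0.1); st()
print(robot.move_straight(W(-60,1,113),vel=0.04,contact_N=1.2)); st()
grab('side','side1');grab('wrist','wrist1')
E
```

```text
[ 0.42431836  0.1730301  -0.54880932  2.08873959  0.11418655  0.90800413
 -1.58976896]
[ 0.33388216  0.30408902 -0.47387332  2.17834093  0.21315461  0.70221207
 -1.68643942]
[ 0.2313565   0.4349558  -0.4077457   1.96626235  0.23829388  0.78648606
 -1.71342431]
[ 0.16395766  0.51607617 -0.3226838   2.03195398  0.26764442  0.63318873
 -1.73812306]
[ 0.19351631  0.47257834 -0.34228375  2.12046355  0.278041    0.59031445
 -1.74802392]
 t3.05 [-107.8    0.2  190. ] F [-0.43  0.11 -0.  ] op0.30
 t3.97 [-107.5    1.   113.4] F [0.99 0.6  0.3 ] op0.30
True
 t4.75 [-77.2   1.1 112.6] F [-0.71 -0.    0.07] op0.30
```

View pics/side1.png

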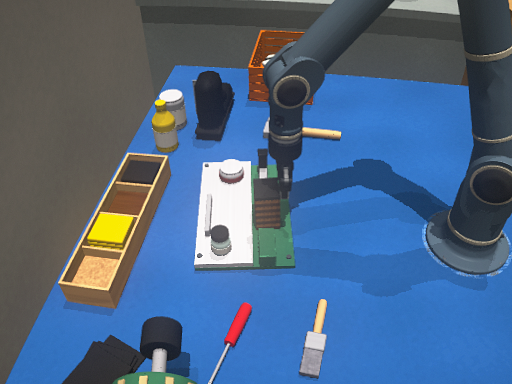

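The side view shows the fingers at the heel's near face, around (285,190). The contact position matches the prediction, so I'll push on and watch the force.

```bash
python3 - <<'E'
from h import *
for x in [-68,-60,-52,-44,-36,-28,-22]:
    c=robot.move_straight(W(x,1,113),vel=0.04,contact_N=8); st(f'{x} {c}')
    if c: break
grab('side','side2')
E
```

```text
-68 False t5.26 [-67.7   1.  113. ] F [-1.18 -0.07 -0.71] op0.30
-60 False t5.61 [-59.5   1.  113. ] F [ 0.23 -0.16 -0.06] op0.30
-52 False t5.96 [-51.6   1.1 113. ] F [ 0.01 -0.89  0.05] op0.30
-44 False t6.31 [-43.5   1.  113. ] F [ 0.06 -0.01  0.18] op0.30
-36 False t6.66 [-35.7   1.  113. ] F [-0.04 -0.27  0.15] op0.30
-28 False t7.01 [-27.7   1.1 113. ] F [-0.24  0.13  0.36] op0.30
-22 False t7.31 [-21.7   1.1 113. ] F [-0.18 -1.08  0.55] op0.30
```

View pics/side2.png

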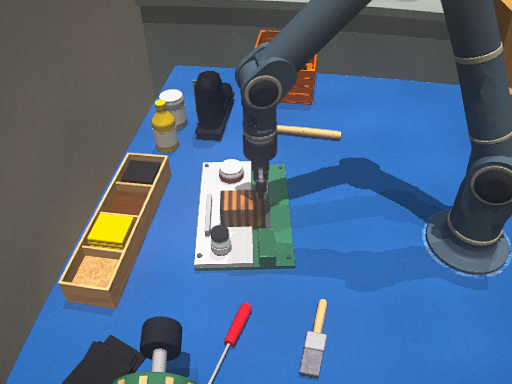

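The heel is lying on the deck, spanning roughly (220–268, 190–227). I'll back off and measure it.

```bash
python3 - <<'E'
from h import *
robot.move_straight(W(-90,1,113),vel=0.15); st()
f=grab('side','side3'); grab('wrist','wrist3'); grab('scene','scene3')
for n in ['side3','scene3']:
    f=pickle.load(open(f'pics/{n}.pkl','rb'));X=cloud(f)
    Y=X.reshape(-1,3);Y=Y[np.isfinite(Y[:,0])]
    l=np.array([L(p) for p in Y[(abs(Y[:,2]-.087)<.006)&(Y[:,0]<.75)&(abs(Y[:,1])<.3)]])
    m=(l[:,0]>-50)&(l[:,0]<120)&(abs(l[:,1])<50); l=l[m]
    print(n,len(l),np.percentile(l,[1,50,99],axis=0), cv2.minAreaRect(l[:,:2].astype(np.float32)))
E
python3 -c "
import cv2
a=cv2.imread('pics/side3.png')[140:290,170:320];cv2.imwrite('pics/s3c.png',cv2.resize(a,None,fx=4,fy=4))"
```

```text
t7.96 [-89.    0.9 113.4] F [ 0.11 -0.18  0.13] op0.30
side3 983 [[-33.218 -35.2    81.91 ]
 [ 21.5     4.4    87.4  ]
 [ 74.454  36.818  90.9  ]] ((20.72955322265625, 0.8062744140625), (77.14556884765625, 110.09903717041016), 89.15924072265625)
scene3 755 [[-31.092 -32.392  81.2  ]
 [ 25.5     3.7    85.8  ]
 [ 78.246  37.546  90.492]] ((23.572200775146484, 1.9009780883789062), (113.26241302490234, 74.0300064086914), 0.2527732253074646)
```

View pics/s3c.png

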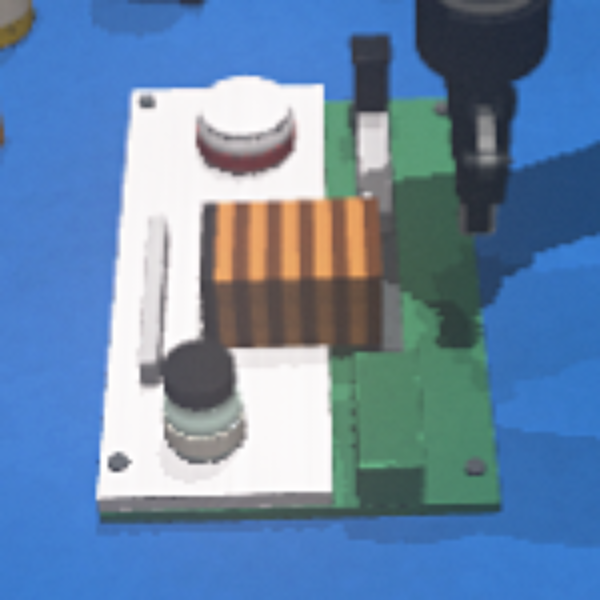

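The crop shows the rubber end (dark, left) pointing at the backstop about 26 mm away. The heel lies square within about 1°, its plain end overhangs the apron, and the grip and hood are undisturbed.

```bash
python3 - <<'E'
from h import *
robot.move_straight(W(-85,0.5,50),vel=0.15); st()
print(robot.move_straight(W(-47,0.5,50),vel=0.08,contact_N=10)); st()
for x in [-40,-30,-24,-10]:
    c=robot.move_straight(W(x,0.5,50),vel=0.025,contact_N=12); st(f'{x} {c}')
    if c: break
robot.sleep(0.2); st()
grab('side','side4')
E
python3 -c "
import cv2
a=cv2.imread('pics/side4.png')[140:290,170:320];cv2.imwrite('pics/s4c.png',cv2.resize(a,None,fx=4,fy=4))"
```

```text
t8.68 [-84.6   0.8  50.1] F [-0.33  0.3   0.01] op0.30
False
 t9.31 [-47.2   0.5  50. ] F [-1.71  0.54  0.24] op0.30
-40 False t9.74 [-40.    0.5  49.9] F [ 0.01  1.14 -0.7 ] op0.30
-30 False t10.29 [-29.1   0.6  50.2] F [-0.64  0.34 -0.99] op0.30
-24 False t10.68 [-23.5   0.5  50. ] F [0.6  0.2  0.18] op0.30
-10 True t11.08 [-19.7   0.   48.9] F [-0.06  0.42  0.44] op0.30
 t11.28 [-20.6   0.   48.7] F [-0.54  0.59 -0.3 ] op0.30
```

View pics/s4c.png

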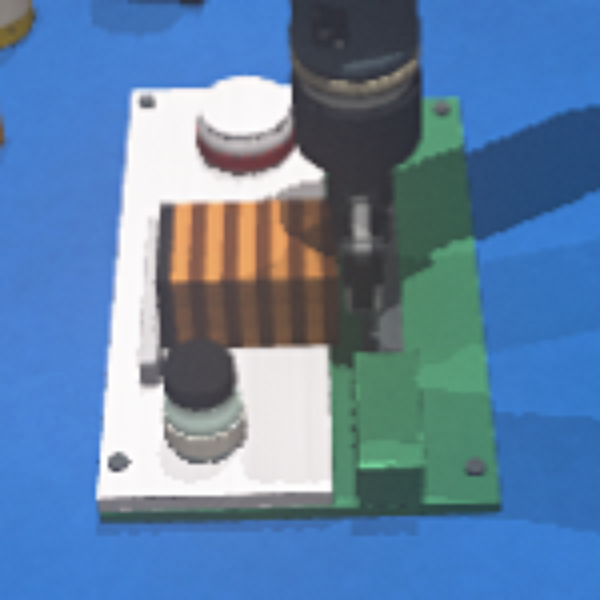

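The rubber end is now at the backstop, and the TCP at -19.7 matches the -18 I expected. I'll press once more to confirm it's firm, then measure again.

```bash
python3 - <<'E'
from h import *
c=robot.move_straight(W(-12,0.5,50),vel=0.012,contact_N=14); st(str(c))
robot.move_straight(W(-85,0.5,60),vel=0.15); st()
robot.move_straight(W(-85,0.5,150),vel=0.25)
for n in ['side','scene']:
    f=grab(n,n+'5');X=cloud(f)
    Y=X.reshape(-1,3);Y=Y[np.isfinite(Y[:,0])]
    l=np.array([L(p) for p in Y[(abs(Y[:,2]-.087)<.005)&(Y[:,0]<.75)&(abs(Y[:,1])<.3)]])
    m=(l[:,0]>-30)&(l[:,0]<130)&(abs(l[:,1])<50); q=l[m]
    print(n,len(q),np.percentile(q,[1,50,99],axis=0), cv2.minAreaRect(q[:,:2].astype(np.float32)))
    m=(l[:,0]>-60)&(l[:,0]<-10)&(l[:,1]<-150)&(l[:,1]>-220); q=l[m]
    print('grip',len(q),np.percentile(q,[2,50,98],axis=0))
E
python3 -c "
import cv2
for n,a,b in (('side',140,170),('scene',135,165)):
  a=cv2.imread(f'pics/{n}5.png')[a:a+150,b:b+150];cv2.imwrite(f'pics/{n}5c.png',cv2.resize(a,None,fx=4,fy=4))"
```

```text
True t11.95 [-20.2  -0.   47.9] F [-0.27 -0.39  0.42] op0.30
 t12.53 [-83.8   0.4  60.3] F [ 0.11 -0.96  0.48] op0.30
side 955 [[ -7.246 -35.246  82.7  ]
 [ 47.6     4.5    87.4  ]
 [100.946  36.7    90.646]] ((47.04847717285156, -0.31920623779296875), (110.00767517089844, 75.41583251953125), 0.6661999821662903)
grip 74 [[ -46.854 -202.024   84.038]
 [ -35.3   -180.65    89.3  ]
 [ -21.846 -169.812   91.808]]
scene 731 [[ -3.9  -32.37  82.33]
 [ 51.4    3.    85.8 ]
 [104.14  37.37  90.94]] ((50.10585021972656, 2.1373023986816406), (111.76171112060547, 72.27889251708984), 0.6649097800254822)
grip 61 [[ -42.18 -196.66   82.94]
 [ -29.6  -182.     87.2 ]
 [ -15.9  -169.42   91.58]]
```

View pics/side5c.png

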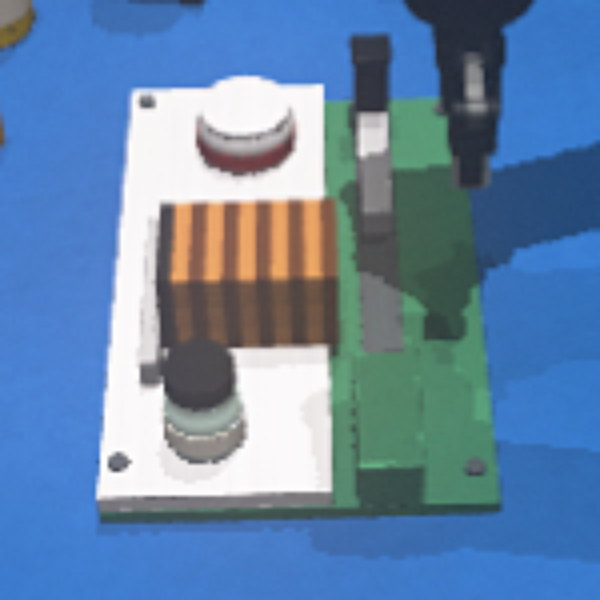

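View pics/scene5c.png

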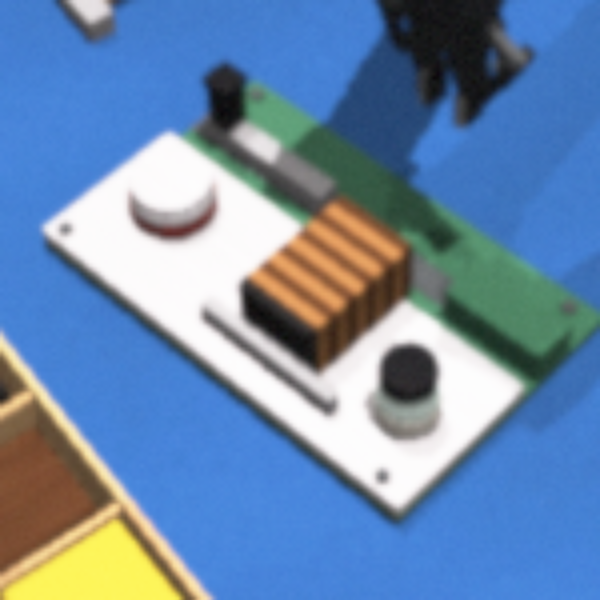

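Both views show the rubber end at the bar. Before moving on, I'll check squareness directly against the bar in the saved depth frames.

```bash
python3 - <<'E'
import os
from h import *
for n in ['side5','scene5']:
    X=cloud(pickle.load(open(f'pics/{n}.pkl','rb')));Y=X.reshape(-1,3);Y=Y[np.isfinite(Y[:,0])]
    Y=Y[(Y[:,0]>.4)&(Y[:,0]<.8)&(abs(Y[:,1])<.3)]
    l=np.array([L(p) for p in Y])
    b=l[(abs(l[:,2]-49)<5)&(l[:,0]>85)&(l[:,0]<135)&(abs(l[:,1])<80)&((abs(l[:,1])>42))]
    b=b[b[:,0]>98]
    p=np.polyfit(b[:,1],b[:,0],1); print(n,'bar',len(b),np.rad2deg(-np.arctan(p[0])),'center x',p[1], b[:,1].min(),b[:,1].max())
    t=l[(abs(l[:,2]-87)<4)&(l[:,0]>-30)&(l[:,0]<130)&(abs(l[:,1])<45)]
    # ends as function of y
    for lo in (-25,-5,15):
        q=t[(t[:,1]>lo)&(t[:,1]<lo+12)]; print(lo,q[:,0].min(),q[:,0].max(), len(q))
    d=l[(abs(l[:,2]-27)<3)&(l[:,0]<20)&(l[:,0]>-8)]
    ys=[];xs=[]
    for y in range(-205,-60,8):
        q=d[(d[:,1]>y)&(d[:,1]<y+8)]
        if len(q)>3: ys.append(y+4);xs.append(np.percentile(q[:,0],5))
    d=l[(abs(l[:,2]-27)<4)&(l[:,0]>115)]
    E=[(y+4,np.percentile(d[(d[:,1]>y)&(d[:,1]<y+8)][:,0],95)) for y in range(-205,140,8) if ((d[:,1]>y)&(d[:,1]<y+8)).sum()>3]
    E=np.array(E); pe=np.polyfit(E[:,0],E[:,1],1); print('far edge yaw err',np.rad2deg(-np.arctan(pe[0])),pe[1])
E
```

```text
side5 bar 58 1.7136136097654353 center x 109.15404770822276 -63.5 66.7
-25 -5.7 100.9 142
-5 -7.8 102.0 153
15 -7.4 101.2 161
far edge yaw err 0.003124214894609865 134.14273687455957
scene5 bar 63 0.22733102435715694 center x 110.50819901117123 -63.2 65.1
-25 -3.3 105.2 105
-5 -5.7 105.7 111
15 -5.4 103.5 107
far edge yaw err 0.1854005612151904 136.1090009249471
```

Within about 1–2 mm and 0.5°, the heel spans x from -6 to 103, so it is seated and square. Next is the slide; the grip centre is at y of about -182.

```bash
python3 - <<'E'
from h import *
robot.grip(0.0)
robot.move_straight(W(-85,-240,150),vel=0.3)
robot.move_straight(W(-34,-248,150),vel=0.2)
robot.move_straight(W(-34,-248,62),vel=0.15); st()
print(robot.move_straight(W(-34,-200,62),vel=0.03,contact_N=2.0)); st()
grab('side','side6');grab('wrist','wrist6')
E
python3 -c "
import cv2
a=cv2.imread('pics/side6.png')[120:270,190:340];cv2.imwrite('pics/s6c.png',cv2.resize(a,None,fx=4,fy=4))"
```

```text
t15.60 [ -33.7 -248.2   62.7] F [-0.28 -0.34  0.51] op0.00
True
 t16.73 [ -34.2 -211.4   61.7] F [ 0.83 -0.51  0.24] op-0.00
```

View pics/s6c.png

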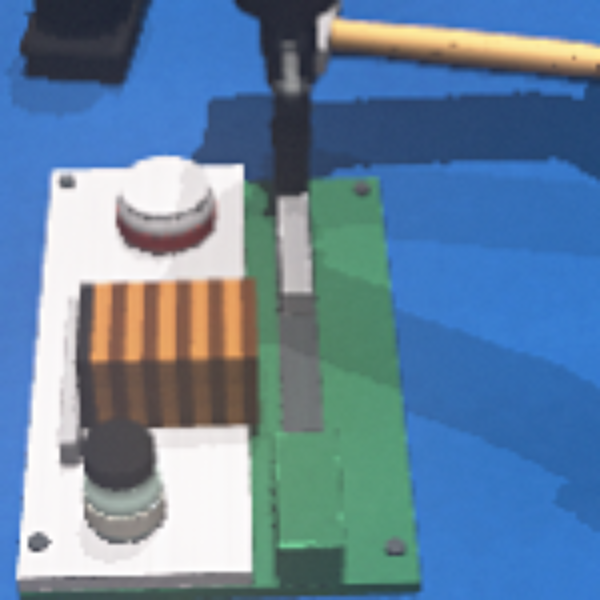

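View pics/wrist6.png

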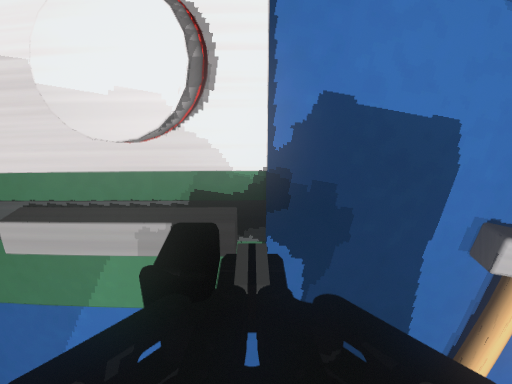

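Contact at -211 matches the grip's -y face. I'll cover the safe part first, then feel for the stop slowly.

```bash
python3 - <<'E'
from h import *
for y in [-190,-150,-115,-90]:
    c=robot.move_straight(W(-34,y,62),vel=0.05,contact_N=12); st(f'{y} {c}')
    if c: break
E
```

```text
-190 False t17.41 [ -34.4 -189.5   61.8] F [-1.37 -0.71  0.14] op-0.00
-150 False t18.36 [ -33.5 -149.1   62.1] F [ 0.32 -0.64 -0.78] op0.00
-115 False t19.21 [ -33.8 -114.2   62.1] F [ 0.46 -0.68 -0.22] op0.00
-90 False t19.86 [-34.  -89.2  62. ] F [-0.66  0.55  0.35] op0.00
```

```bash
python3 - <<'E'
from h import *
grab('side','side7')
c=robot.move_straight(W(-34,5,62),vel=0.012,contact_N=12); st(str(c))
grab('side','side8')
E
python3 -c "
import cv2,numpy as np
A=[cv2.resize(cv2.imread(f'pics/side{i}.png')[140:290,190:320],None,fx=3,fy=3) for i in (7,8)];cv2.imwrite('pics/s78.png',np.hstack(A))"
```

```text
True t24.99 [-34.6 -23.3  61.7] F [ 0.06 -0.4   0.16] op0.00
```

View pics/s78.png

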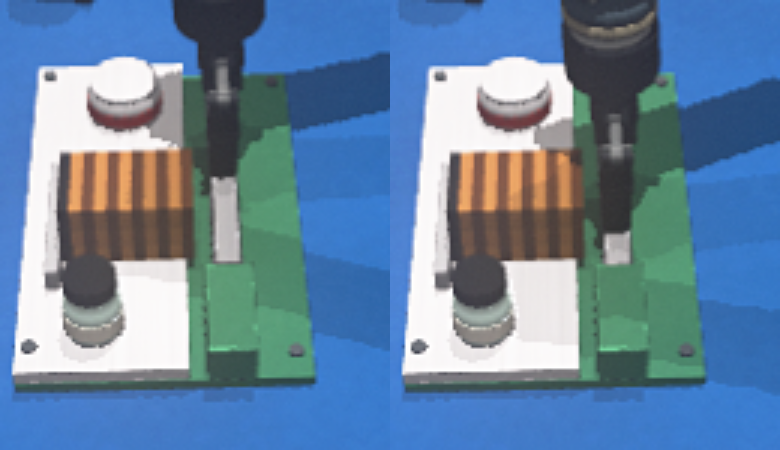

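It stopped on contact after about 188 mm of travel. I'll press again slightly harder to tell the solid stop from the buffer.

```bash
python3 - <<'E'
from h import *
for n in (14,17):
    c=robot.move_straight(W(-34,5,62),vel=0.01,contact_N=n); st(f'{n} {c}')
    robot.sleep(0.2); st()
E
```

```text
14 True t26.22 [-35.9 -23.6  61.5] F [ 0.85 -1.2   2.63] op0.00
 t26.42 [-35.9 -23.6  61.4] F [ 0.38 -1.12  4.29] op-0.00
17 True t27.60 [-36.  -23.8  61.6] F [-0.12 -1.9   2.77] op-0.00
 t27.80 [-36.  -23.8  61.6] F [-0.33 -1.15  3.23] op0.00
```

Repeating the push at 14 N and 17 N gave no further travel, so the slide is on the solid stop. I'll retreat and do the final checks.

```bash
python3 - <<'E'
from h import *
robot.move_straight(W(-36,-70,62),vel=0.08); st()
robot.move_straight(W(-36,-75,200),vel=0.2)
robot.move_straight(W(-60,-260,220),vel=0.3); robot.sleep(0.5); st()
for n in ['side','scene']:
    f=grab(n,n+'9');X=cloud(f)
    Y=X.reshape(-1,3);Y=Y[np.isfinite(Y[:,0])]
    l=np.array([L(p) for p in Y[(abs(Y[:,2]-.087)<.005)&(Y[:,0]<.75)&(abs(Y[:,1])<.3)]])
    m=(l[:,0]>-14)&(l[:,0]<130)&(abs(l[:,1])<50); q=l[m]
    print(n,len(q),np.percentile(q,[1,50,99],axis=0), cv2.minAreaRect(q[:,:2].astype(np.float32)))
    m=(l[:,0]>-60)&(l[:,0]<-14)&(l[:,1]<60)&(l[:,1]>-120); q=l[m]
    print('grip',len(q),np.percentile(q,[2,50,98],axis=0))
E
python3 -c "
import cv2,numpy as np
A=[cv2.resize(cv2.imread(f'pics/{n}9.png')[135:285,170:320],None,fx=2.6,fy=2.6) for n in ('side','scene')];cv2.imwrite('pics/f9.png',np.hstack(A))"
```

```text
t28.53 [-36.  -69.8  62. ] F [ 0.55  0.85 -0.17] op-0.00
 t30.65 [ -59.9 -259.7  220.1] F [ 0.87 -0.11 -0.52] op0.00
side 968 [[ -7.233 -34.966  82.867]
 [ 47.85    3.7    87.4  ]
 [100.733  36.933  90.866]] ((47.132545471191406, 0.8631629943847656), (110.16737365722656, 74.9991683959961), 0.4620456099510193)
grip 97 [[-48.616  -7.44   84.036]
 [-34.6     9.2    88.9  ]
 [-22.092  18.54   91.608]]
scene 737 [[ -4.364 -32.828  82.3  ]
 [ 51.      3.6    85.9  ]
 [104.564  37.592  90.528]] ((49.338844299316406, 1.9059524536132812), (111.05165100097656, 74.37419891357422), 1.1160093545913696)
grip 75 [[-44.656  -7.052  83.7  ]
 [-30.4     7.4    87.8  ]
 [-17.4    20.936  91.6  ]]
```

View pics/f9.png

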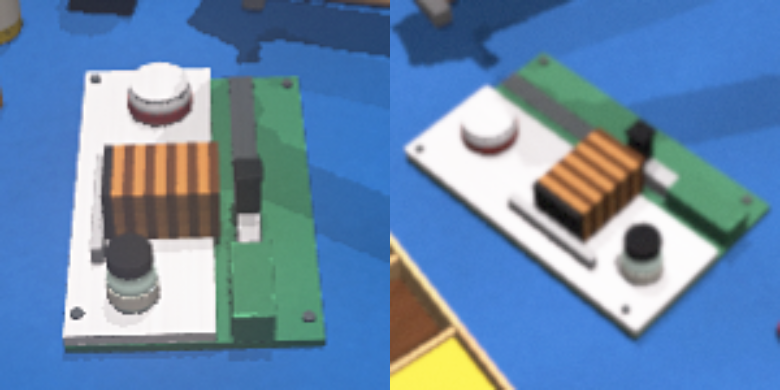

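The heel is at the backstop and the grip is near the hood at about y = 6. It moved some 188 mm, which agrees with where I felt the stop. The tin and jar haven't moved.

```bash
python3 -c "
from h import *
robot.close_job()"
```

```text
the job is handed in; nothing more can be done
```

The job is done and handed in at about 31 s on the robot's clock. The heel lies against the backstop, and the lock slide is home on its end stop.

- **Heel:** I tipped it over the step with a high push, then pushed it along the deck until the backstop stopped it. A 14 N re-press gave no further movement. Depth images put it from about x = -6 to 103 mm, with its rubber end at the bar, square to about 0.5–1°.
- **Slide:** I pushed the grip fast over the first part, then felt for the stop at 12 mm/s. It halted after about 188 mm of travel, and two further presses with 14 N and 17 N stop thresholds moved it no further. After I let go, the grip stayed at about y = 6 mm with no visible rebound.
- **Surroundings:** In the last pictures the tin and jar were where they started. I saw nothing touch the hammer, brush or screwdriver, but did not measure them at the end. The gripper ended clear of everything.
- **Disagreement:** The two cameras differ by about 3 mm in x. In one camera the backstop bar also read about 1.7° off, but that fit had few points and the other camera gave 0.2°.
- **Not seen directly:** The buffer is hidden, so that it is fully pressed in rests on what I felt.

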